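# Pull the filter cassette of the bench fume filter for inspection

## Robot

A 6-joint arm with a two-finger parallel gripper is mounted at the origin on a cart in front of the work surface, level with it; the furniture and walls round the work are solid. World frame = base frame: x ahead of the robot, y to its left, z up, the work surface at z = 0. Lengths are in m, angles in degrees, forces in N, time in s.
With the tool pointing down it reaches from about 0.325 to 0.85 m from the base axis. Payload 15.5 kg.
Tool frame: the origin (TCP) lies at the very end of the fingers, on their centre line; the grasp point (between the pads) lies arm.grip_depth behind it (arm.grip_depth is the distance from the TCP to the grasp point, in m); z points along the fingers, y is the direction in which the jaws open and shut (so a half turn about z gives the same grasp; the last joint's range is limited). The gripper opens to 91 mm and grips with 3 to 60 N. Pads are 32 mm wide; open, the fingers measure 118 mm over their backs; the gripper's body (76 mm by 178 mm) begins 60 mm behind the grasp point.
Start: joints at [-79.269, 28.281, 77.091, -0, 74.628, -5.472], TCP at [0.174, -0.6, 0.214] pointing down, gripper open.
Joint ranges: [-166.48, 166.48], [-47.26, 123.95], [12.59, 153.08], [-70.14, 250.14], [6.76, 159.57], [-176.63, 176.63]. Speed limits (degrees/s): [108.29, 108.29, 147.25, 172.46, 172.46, 172.46].

## Interface

Orientations are given as a 3x3 rotation matrix whose columns are the frame's x, y, z axes.
In Python, from rig import arm gives the robot as it stands. Calls block until the motion is done:
- arm.move_to(position, orientation): joint-space move of the TCP to a pose.
- arm.move_l(position, orientation=None, feed=0.15): straight line of the TCP; orientation=None keeps the orientation; feed is the mean speed in m/s.
- arm.move_joints(angles): joint-space move.
- arm.grip(opening): finger opening in m; the grip force is fixed at half the most; returns when the fingers have stopped.
- arm.sleep(seconds).
- arm.solve_ik(position, orientation): joint angles nearest the present ones, or None.
- arm.snapshot(name): name is "side" or "top" or "wrist"; returns the picture (400x640x3 uint8, red, green, blue); there is no depth.
- arm.get_calibration(name): a dict with "intrinsics" (3x3 intrinsics, pixels), "cam_to_world" (4x4, takes a point from camera to world coordinates). Camera axes: x right, y down, z forward; pixel columns grow to the right and rows downward; lengths in m; the calibration is good to about 2 mm. A picture is of the moment at which its call begins: read the wrist's pose just before it. get_calibration takes no time and is no camera call; for the wrist camera it gives the pose at the moment of the call.
A pose or a line that the arm cannot do raises arm.Unreachable and nothing moves.
- arm.sign_off(): hands the job in, once; it reports no verdict.
Readings, each from a call of its own:
- arm.current_t(): time.
- arm.current_joint_positions(): joint angles.
- arm.current_dq(): joint speeds.
- arm.current_tau(): joint torques, N m.
- arm.current_ee_pos(): TCP position.
- arm.current_tool_rot(): TCP orientation.
- arm.current_force(): force on the tool from outside, world axes, zero at the start.
- arm.current_torque(): the same for the moment, N m.
- arm.current_width(): finger opening in m.
Only numpy, scipy, OpenCV 4.12 (cv2) and the standard library are available. Lean on these libraries where they do the work, as an engineer would, in place of code of your own. Each camera call takes 0.05 s, during which the arm holds its last target.

## Task

The fume filter on the bench is due for a filter check. Clear the empty mixing cup off its cover by nesting it squarely and as far as it goes over the other upside-down cup on the bench and let go of it, then swing the cover flap right up (upright or leaning back), let go of it, and draw the filter cassette, which has a pull tab, up out of its well. Finish while still holding the cassette up for inspection: upright, away from the filter unit (at least 22 cm from its middle), lower edge at least 15 cm above the bench top, a broad side turned square to the front edge of the bench; leave the flap open, the cups nested, and the screw tin, thermometer and hex-key stand where they are.

Things in the scene. Friction and masses are not known exactly. Their poses are not given: they have to be found in the camera images.
- filter_unit: bench fume filter: grey steel case fixed to the bench, 138 mm high. Origin on the bench; case spans x -76..+104, y +-100 mm of its frame; x points to the back (hinge side), z up. Under the flap is an open well (x -70..+58, y +-94 mm) with the cassette upright at x = -10 mm in two side guides, 2 mm play, guide tops at z = 90 mm.
- flap (a joint): angle of the cover flap, rad: 0 shut (level), grows as the front edge rises, 1.57 upright, stop at 1.85 (leaning back). The hinge is stiff (about 0.22 N m): the flap stays where it is left. It turns about the unit's y axis at point flap_hinge.
- flap_hinge (a point): middle of the flap's hinge line, at x = +60 mm, z = 138 mm in the filter unit's frame; does not move with the flap.
- flap_tongue (a point): middle of the grip of the finger tongue at the middle of the flap's front edge; 154 mm from the hinge line; moves with the flap. Flap: 136 mm long, 200 wide, 4 thick, top face at z = 142 mm when shut. Tongue: 30 mm wide (unit's y), 6 thick, projects 36 mm beyond the flap's edge and overhangs the case's front by about 32 mm.
- cassette: filter cassette: upright aluminium frame with pleated paper, 20 mm thick (its x, normal to the broad sides), 150 wide (y), 90 high, black pull tab on top; about 0.18 kg. Origin at the centre of its underside, z up. Starts hidden in the well under the shut flap, underside at z = 16 mm, axes parallel to the filter unit's.
- cassette_mid (a point): centre of the cassette's frame, 45 mm above its underside.
- cassette_tab (a point): centre of the pull tab on the middle of the frame's top edge: 10 mm thick (cassette's x), 60 wide, 26 high; frame top edge 13 mm below this point. The tab's top is 6 mm below the well's rim; about 50 mm free beside it on each side along x for fingers.
- top_cup: clear empty plastic mixing cup standing upside down on the flap; 83 mm across the rim (down), 62 across the closed base (up), 82 high, straight taper, about 2.4 mm wall; 28 g. Origin at the centre of the base's outside (its top as it stands); its z axis points to the mouth, so down.
- top_cup_mid (a point): centre of that cup, half-way up (41 mm from base and rim).
- bench_cup: an identical empty cup standing upside down on the bench, left or right of the filter unit (a screw tin stands on the other side); same frame as top_cup. A cup nested fully over it sits about 25 mm higher than it.
- bench_cup_mid (a point): centre of that cup, half-way up (41 mm above the bench).
- bench_front (a point): a fixed reference point on the bench top; its x axis points straight away from the bench's front edge, its y axis runs along that edge to the left.
- screw_tin: low round tin of screws, 88 mm across, 36 mm high; origin at the centre of its underside. Leave alone.
- key_stand: grey block with upright black hex keys, 50 x 102 x 94 mm; origin at the centre of its underside. Leave alone.
- thermometer: small white upright box thermometer with a dark face, 59 x 77 x 73 mm; origin at the centre of its underside. Leave alone.

How it is judged:
By the outcome, as a careful person would: the job done as asked, in the order asked, and still so for the second after the job is handed in, while the arm keeps its last pose, push and grip.
It also fails if it takes over 67 s, if anything falls off the work surface, if the arm or the gripper's body presses on something with over 40 N, if the wrist force passes 120 N, or if a joint passes its speed limit or range.

## Working session

There is one attempt and no reset: what is moved stays moved. The work goes in short steps, each a Python script; the robot and the scene stay as the last script left them, time stands still between calls to the robot, and variables do not carry over. Pictures are saved under pics/ and viewed, and the job is handed in when it is done.

```bash
ls; mkdir -p pics; python3 - <<'E'
from rig import arm
import cv2,numpy as np
for n in("side","top","wrist"):
    c=arm.get_calibration(n);print(n,np.round(c["intrinsics"],1).tolist(),np.round(c["cam_to_world"],4).tolist())
    cv2.imwrite(f"pics/{n}0.png",arm.snapshot(n)[:,:,::-1])
print(arm.grip_depth,arm.current_t(),arm.current_width(),arm.current_tool_rot())
E
```

```text
pics
side [[412.0, 0.0, 321.8], [0.0, 412.0, 203.0], [0.0, 0.0, 1.0]] [[0.9963, -0.0564, 0.0656, 0.4623], [-0.0859, -0.551, 0.8301, -0.9322], [-0.0107, -0.8326, -0.5538, 0.7524], [0.0, 0.0, 0.0, 1.0]]
top [[422.4, 0.0, 317.5], [0.0, 422.4, 206.6], [0.0, 0.0, 1.0]] [[-0.0166, -0.9971, 0.0749, 0.4375], [-0.9998, 0.0156, -0.0133, 0.0029], [0.0121, -0.0751, -0.9971, 1.4989], [0.0, 0.0, 0.0, 1.0]]
wrist [[344.9, 0.0, 323.0], [0.0, 344.9, 196.1], [0.0, 0.0, 1.0]] [[0.2789, -0.9328, -0.2281, 0.2382], [-0.9603, -0.2713, -0.0649, -0.581], [-0.0013, 0.2371, -0.9715, 0.3826], [0.0, 0.0, 0.0, 1.0]]
0.0188 0.15 0.0916777271038028 [[ 9.60278706e-01  2.79042561e-01 -2.35049685e-04]
 [ 2.79042660e-01 -9.60278307e-01  8.76047644e-04]
 [ 1.87414650e-05 -9.06838787e-04 -9.99999589e-01]]
```

View pics/side0.png

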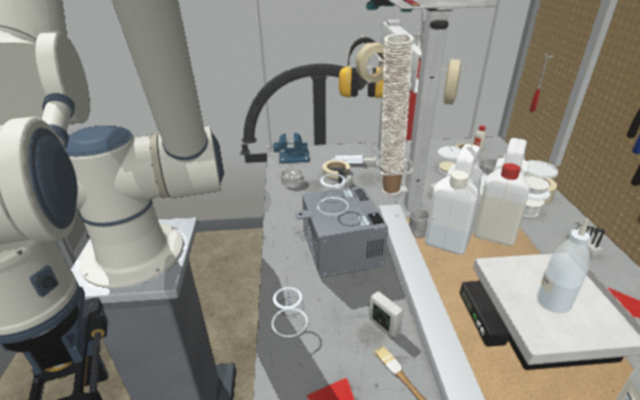

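View pics/top0.png

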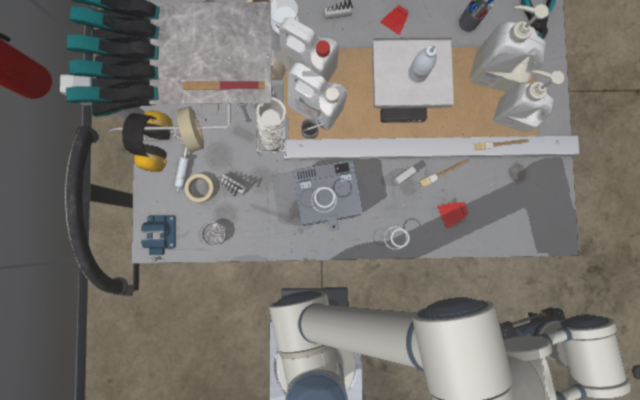

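View pics/wrist0.png

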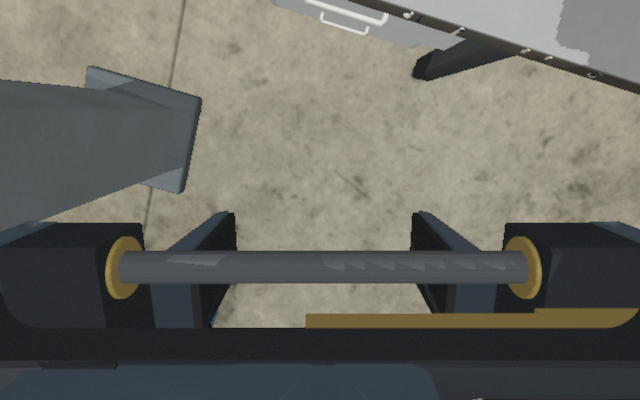

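The side and top views show the filter unit in mid-bench: side (345,225), top (330,195). The cup on its flap is at top (323,198), the bench cup at top (397,237) and side (290,312). The tin is at top (215,233). I'll enlarge both views.

```bash
python3 - <<'E'
import cv2
a=cv2.imread("pics/top0.png");b=cv2.imread("pics/side0.png")
cv2.imwrite("pics/topc.png",cv2.resize(a[140:265,280:430],None,fx=5,fy=5,interpolation=3)[:600])
cv2.imwrite("pics/sidec.png",cv2.resize(b[150:350,260:410],None,fx=3,fy=3,interpolation=3))
E
```

```text
(no output)
```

View pics/topc.png

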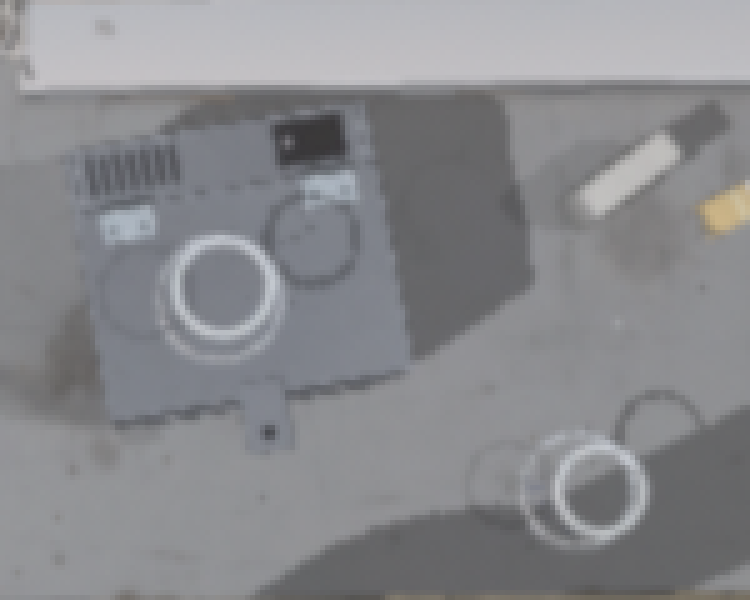

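View pics/sidec.png

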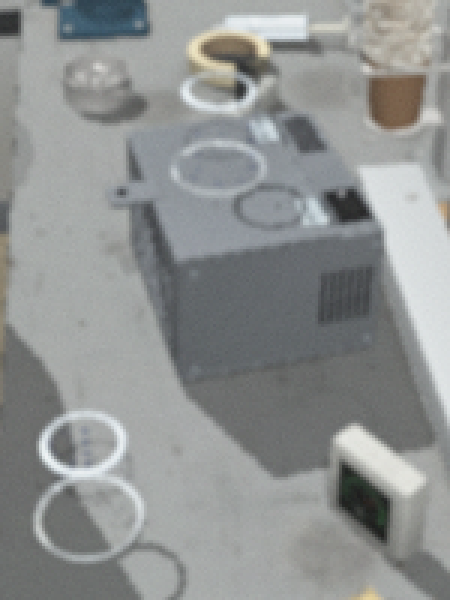

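```bash
cat > h.py <<'E'
import numpy as np
from rig import arm
def ray(n,u,v,z,c=None):
    c=c or arm.get_calibration(n);K=c["intrinsics"];T=np.array(c["cam_to_world"])
    d=T[:3,:3]@np.linalg.solve(K,[u,v,1.]);o=T[:3,3]
    return o+d*(z-o[2])/d[2]
def proj(n,p,c=None):
    c=c or arm.get_calibration(n);T=np.array(c["cam_to_world"])
    q=T[:3,:3].T@(np.array(p)-T[:3,3]);q=np.array(c["intrinsics"])@q;return q[:2]/q[2]
E
python3 - <<'E'
from h import *
t=lambda x,y,z:np.round(ray("top",(x+.5)/5+279.5,(y+.5)/5+139.5,z),4)
s=lambda x,y,z:np.round(ray("side",(x+.5)/3+259.5,(y+.5)/3+149.5,z),4)
print("topcup",t(224,286,.224),t(220,303,.142),s(217,93,.224),s(219,167,.142))
print("benchcup",t(601,490,.082),t(570,490,0),s(83,443,.082),s(89,517,0))
P=[t(112,425,.14),t(408,373,.14),t(70,160,.138),t(368,105,.138)]
print(P); print("tongue",t(270,447,.14),t(269,432,.14),s(111,192,.14))
x=P[0]-P[1];print(np.degrees(np.arctan2(-x[0],x[1])),np.linalg.norm(x)); x=P[2]-P[3];print(np.degrees(np.arctan2(-x[0],x[1])),np.linalg.norm(x))
x=P[2]+P[3]-P[0]-P[1];print(np.degrees(np.arctan2(x[1],x[0])),np.linalg.norm(x)/2)
E
```

```text
topcup [ 0.5628 -0.0354  0.224 ] [ 0.5599 -0.0351  0.142 ] [ 0.5591 -0.0412  0.224 ] [ 0.5622 -0.031   0.142 ]
benchcup [ 0.4354 -0.2902  0.082 ] [ 0.4357 -0.2851  0.    ] [ 0.4345 -0.2908  0.082 ] [ 0.4345 -0.2893  0.    ]
[array([0.4824, 0.0356, 0.14  ]), array([ 0.5128, -0.1557,  0.14  ]), array([0.655 , 0.0606, 0.138 ]), array([ 0.6884, -0.1341,  0.138 ])]
tongue [ 0.4666 -0.0657  0.14  ] [ 0.4762 -0.0652  0.14  ] [ 0.4658 -0.0569  0.14  ]
9.029524093227188 0.19370041300936866
9.734112731990312 0.1975440457214542
7.622665078620543 0.17566359896119627
```

```bash
cat >> h.py <<'E'
yaw=np.radians(9.)
def U(yaw): return np.array([[np.cos(yaw),-np.sin(yaw),0],[np.sin(yaw),np.cos(yaw),0],[0,0,1]])
def tool(pitch,yw=None):
    "tool z pitched down by pitch (90=down) in heading yw; tool y = unit y (camera on near/upper side)"
    a=np.radians(pitch);R=U(yaw if yw is None else yw)
    z=R@[np.cos(a),0,-np.sin(a)];y=R@[0,1,0];return np.column_stack([np.cross(y,z),y,z])
E
python3 - <<'E'
from h import *
def f(s,p,R):
    j=arm.solve_ik(p,R);print(s,None if j is None else np.round(j,0))
D=tool(90)
f("look",[.53,-.04,.34],D)
f("cup",[.561,-.036,.17],D);f("bench",[.4346,-.29,.06],D);f("bench up",[.4346,-.29,.3],D)
f("bench up r",[.4346,-.29,.3],-D*[1,1,-1])
O=np.array([.571,-.0505,0]);x=U(yaw)@[1,0,0]
H=O+x*.06+[0,0,.138]
for p0 in (0,15,30,45,60):
  for th in (0,45,90,100,105):
    a=np.radians(th);pt=H+.154*(-x*np.cos(a)+np.array([0,0,1])*np.sin(a))
    R=tool(p0+th); f((p0,th),pt+R[:,2]*.0188,R)
f("cass",O-x*.01+[0,0,.109],D)
f("fin",[.5,.28,.3],tool(90,0))
E
```

```text
look [ -11.   15.   79.    0.   87. -110.]
cup [ -10.   26.   89.   -0.   65. -109.]
bench [ -40.   32.  101.   -0.   47. -139.]
bench up [ -40.   15.   84.    0.   81. -139.]
bench up r [-40.  15.  84.   0.  81.  41.]
(0, 0) [-57. 103. 152.  97. 113.  16.]
(0, 45) [-29.  11. 125.  78.  27. 164.]
(0, 90) [  -9.   26.   71.    0.   83. -108.]
(0, 100) [  -7.   34.   58.   -3.   97. -106.]
(0, 105) [  -6.   38.   52.   -4.  105. -106.]
(15, 0) None
(15, 45) [ -23.   10.  113.   28.   34. -142.]
(15, 90) [  -7.   34.   59.   -4.  102. -106.]
(15, 100) [  -5.   43.   45.   -7.  116. -106.]
(15, 105) [  -5.   47.   38.   -8.  124. -107.]
(30, 0) [-45.  55. 151. 134.  77.  68.]
(30, 45) [ -17.   13.  101.    8.   52. -120.]
(30, 90) [  -5.   43.   46.   -8.  120. -107.]
(30, 100) [  -4.   52.   32.  -12.  135. -109.]
(30, 105) [  -4.   57.   24.  -15.  142. -111.]
(45, 0) [-36.  30. 139. 125.  37. 103.]
(45, 45) [ -13.   19.   90.    0.   71. -112.]
(45, 90) [  -4.   52.   35.  -14.  137. -109.]
(45, 100) [  -3.   62.   19.  -22.  152. -116.]
(45, 105) None
(60, 0) [-27.  21. 126.  67.  19. 173.]
(60, 45) [ -10.   27.   79.   -5.   88. -108.]
(60, 90) [  -3.   61.   25.  -23.  152. -117.]
(60, 100) None
(60, 105) None
cass [ -11.   31.   93.   -0.   57. -110.]
fin [ 23.  20.  77.  -0.  83. -67.]
```

```bash
python3 - <<'E'
from h import *
import cv2
arm.move_to([.5,-.12,.38],tool(90))
c=arm.get_calibration("wrist");im=arm.snapshot("wrist")
np.savez("w1.npz",K=c["intrinsics"],T=c["cam_to_world"])
cv2.imwrite("pics/w1.png",im[:,:,::-1]);print(arm.current_t())
E
```

```text
2.3583
```

View pics/w1.png

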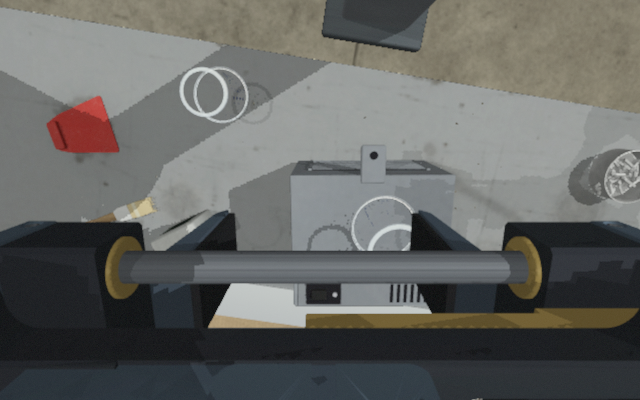

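The wrist view shows the bench cup rings at (204,93) and (220,95), the tongue at (373,163), the unit's front edge from (293,163) to (452,177), and the top cup's rim at (384,228). I'll enlarge two crops.

```bash
python3 - <<'E'
import cv2
a=cv2.imread("pics/w1.png")
cv2.imwrite("pics/w1a.png",cv2.resize(a[135:315,280:470],None,fx=4,fy=4,interpolation=3)[:600])
cv2.imwrite("pics/w1b.png",cv2.resize(a[55:135,170:270],None,fx=6,fy=6,interpolation=3))
E
```

```text
(no output)
```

View pics/w1a.png

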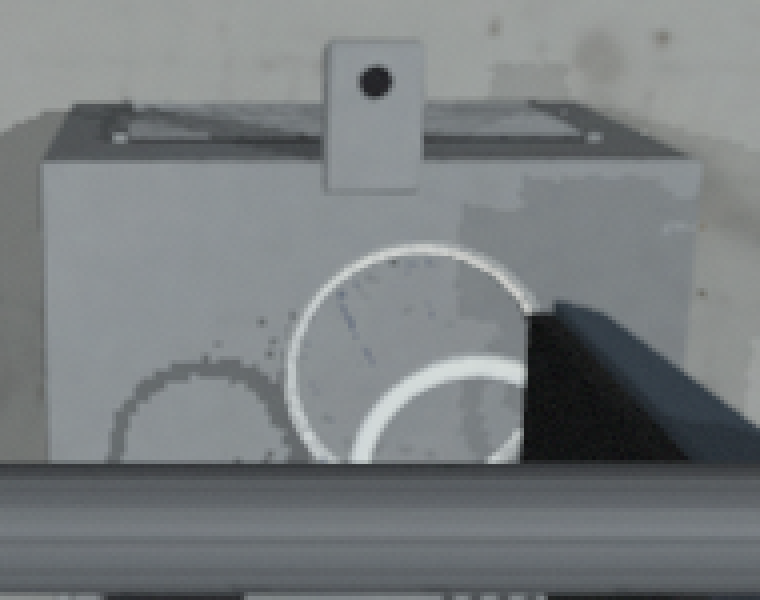

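View pics/w1b.png

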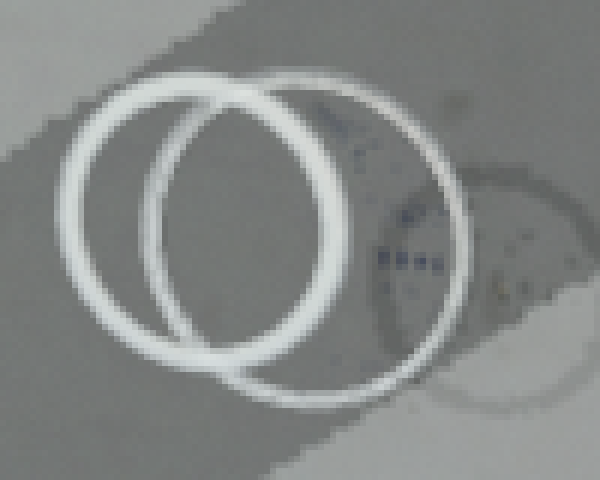

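```bash
python3 - <<'E'
from h import *
d=np.load("w1.npz");c=dict(intrinsics=d["K"],cam_to_world=d["T"])
a=lambda x,y,z:np.round(ray("",(x+.5)/4+279.5,(y+.5)/4+134.5,z,c),4)
b=lambda x,y,z:np.round(ray("",(x+.5)/6+169.5,(y+.5)/6+54.5,z,c),4)
P,Q=a(42,161,.142),a(702,161,.142);x=Q-P
print(P,Q,np.linalg.norm(x),np.degrees(np.arctan2(-x[0],x[1])),"mid",(P+Q)/2)
print("tongue end",a(374,40,.144),"root",a(374,190,.144),"hole",a(375,82,.144))
L,T=a(289,372,.142),a(424,244,.142);print("rim left",L,"rim front",T)
print("bench",b(203,221,.082),b(307,239,0))
# bench edge in wrist pic
e=[ray("",u,v,0,c) for u,v in((0,9),(640,112))];x=e[1]-e[0];print("edge",e,np.degrees(np.arctan2(-x[0],x[1])))
e=[ray("top",u,v,0) for u,v in((577,256),(135,263))];x=e[1]-e[0];print("edge",e,np.degrees(np.arctan2(-x[0],x[1])))
E
```

```text
[ 0.513  -0.1576  0.142 ] [0.4824 0.0375 0.142 ] 0.1974851133630077 8.913802948486566 mid [ 0.4977  -0.06005  0.142  ]
tongue end [ 0.4621 -0.0666  0.144 ] root [ 0.506  -0.0582  0.144 ] hole [ 0.4741 -0.064   0.144 ]
rim left [ 0.5671 -0.073   0.142 ] rim front [ 0.5204 -0.0397  0.142 ]
bench [ 0.4332 -0.2873  0.082 ] [ 0.4333 -0.2884  0.    ]
edge [array([ 0.36427133, -0.61378722,  0.        ]), array([0.35895534, 0.35448446, 0.        ])] 0.31456172881876016
edge [array([ 0.35964789, -0.93627924,  0.        ]), array([0.36192195, 0.62594223, 0.        ])] -0.08340269066421047
```

```bash
python3 - <<'E'
from h import *
import cv2
C=np.array([.561,-.034])
arm.move_to([*C,.27],tool(90))
arm.move_l([*C,.169],feed=.12)
arm.grip(.06);print(arm.current_width(),arm.current_t())
arm.move_l([*C,.21],feed=.1)
arm.move_l([.50,-.15,.27],feed=.2)
cv2.imwrite("pics/s2.png",arm.snapshot("side")[:,:,::-1]);cv2.imwrite("pics/w2.png",arm.snapshot("wrist")[:,:,::-1])
print(arm.current_width(),arm.current_t(),arm.current_ee_pos(),arm.current_force())
E
```

```text
0.07494330271048721 4.4167
0.07447654965439156 5.9417 [ 0.50009558 -0.1490678   0.26931634] [-0.02500318  0.18293105 -0.45798095]
```

View pics/s2.png

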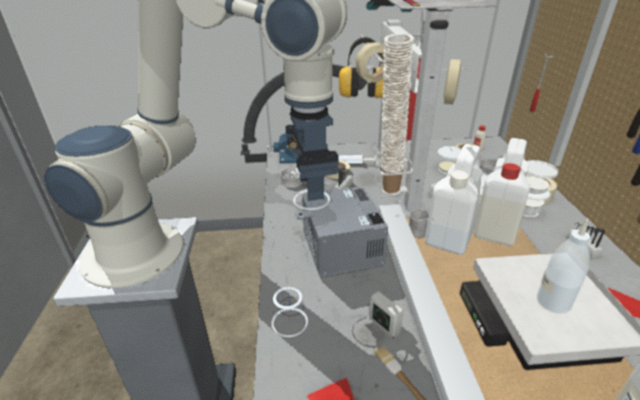

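View pics/w2.png

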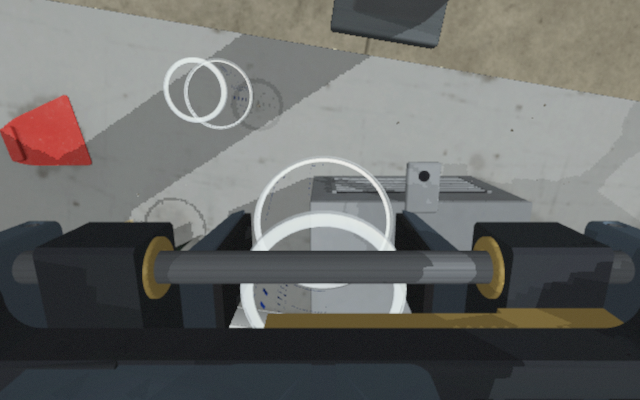

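```bash
python3 - <<'E'
from h import *
import cv2
c=arm.get_calibration("wrist");p=arm.current_ee_pos();R=arm.current_tool_rot()
im=cv2.imread("pics/w2.png")
for dz,r in((-.027,.0415),(.055,.031)):
  pts=np.array([proj("",p+[r*np.cos(t),r*np.sin(t),dz],c) for t in np.linspace(0,6.283,90)])
  cv2.polylines(im,[np.round(pts*8).astype(np.int32)],True,(0,0,255),1,cv2.LINE_AA,3)
cv2.imwrite("pics/w2o.png",cv2.resize(im[130:340,220:430],None,fx=2.8,fy=2.8))
E
```

```text
(no output)
```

View pics/w2o.png

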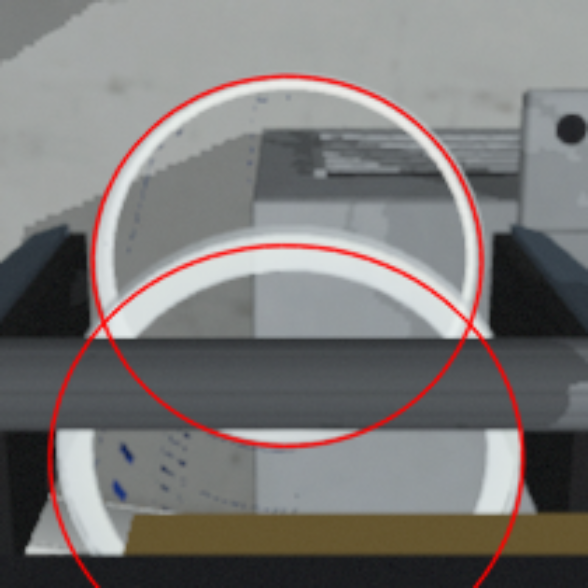

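```bash
python3 - <<'E'
from h import *
import cv2
C=np.array([.4338,-.2885])
arm.move_l([*C,.16],feed=.2)
arm.move_l([*C,.064],feed=.08)
f0=arm.current_force();print(f0)
z=.064
while z>.044:
    z-=.002;arm.move_l([*C,z],feed=.03)
    f=arm.current_force()
    print(round(z,3),np.round(f,1),round(arm.current_ee_pos()[2],4))
    if abs(f[2]-f0[2])>6:break
cv2.imwrite("pics/s3.png",arm.snapshot("side")[150:380,200:440,::-1].repeat(3,0).repeat(3,1)[:600]);print(arm.current_t(),arm.current_width())
E
```

```text
[ 0.49280307 -0.07751039 -0.95710265]
0.062 [ 0.4 -0.3 -0. ] 0.0621
0.06 [ 0.4  0.  -0.1] 0.0599
0.058 [-0.5 -0.2 -0.1] 0.0579
0.056 [-0.1 -0.1 -0.8] 0.0559
0.054 [ 0.3 -0.  -0.6] 0.0539
0.052 [-0.9  0.2  0.2] 0.0519
0.05 [-0.2  0.4  0.5] 0.0499
0.048 [0.1 0.4 4.5] 0.0481
0.046 [-2.8  1.6 18.5] 0.0467
10.6833 0.07425891279167436
```

View pics/s3.png

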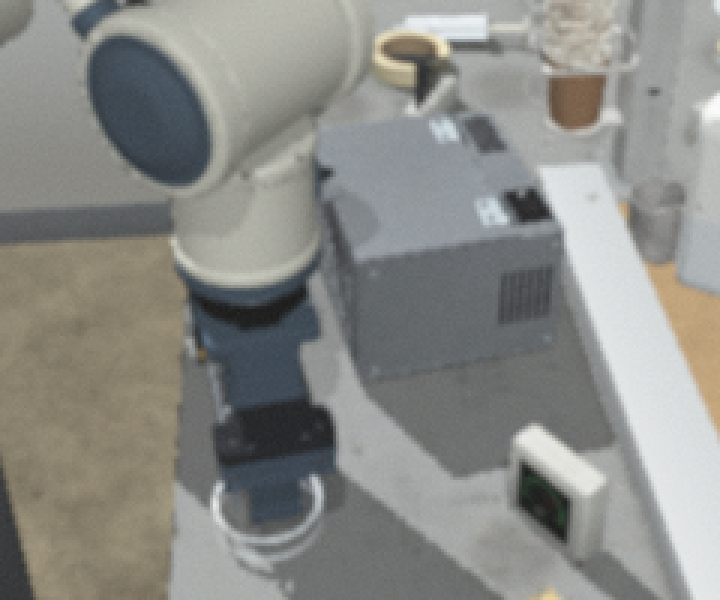

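```bash
python3 - <<'E'
from h import *
import cv2
p=np.array([.4338,-.2885,.0475])
arm.move_l(p,feed=.05);arm.grip(.0915);print(arm.current_force(),arm.current_width())
arm.move_l([*p[:2],.2],feed=.15)
arm.move_l([.38,-.2,.28],feed=.3)
c=arm.get_calibration("wrist");im=arm.snapshot("wrist")[:,:,::-1].copy()
s=arm.snapshot("side")[:,:,::-1].copy()
cs=arm.get_calibration("side")
for I,cc in((im,c),(s,cs)):
 for z,r in((0,.0415),(.025,.0415),(.107,.031)):
  pts=np.array([proj("",[.4335+r*np.cos(t),-.2885+r*np.sin(t),z],cc) for t in np.linspace(0,6.283,90)])
  o=I if 0 else I
  if I is s: cv2.polylines(o,[np.round(pts*8).astype(np.int32)],True,(0,0,255),1,cv2.LINE_AA,3)
cv2.imwrite("pics/w4.png",im);cv2.imwrite("pics/s4.png",cv2.resize(s[230:350,230:350],None,fx=5,fy=5,interpolation=3))
print(arm.current_t())
E
```

```text
[-0.54789159 -0.28092487  0.08291772] 0.09110103115415319
13.25
```

View pics/w4.png

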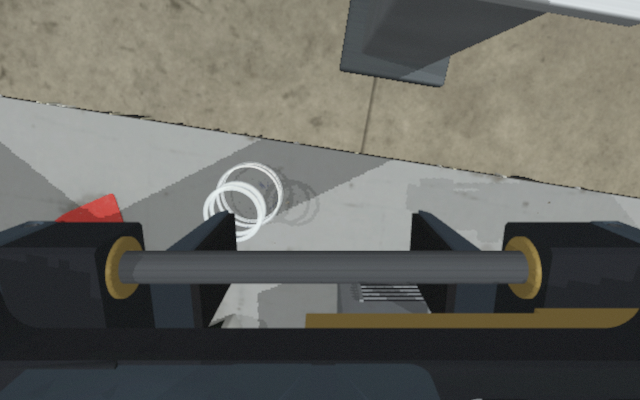

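View pics/s4.png

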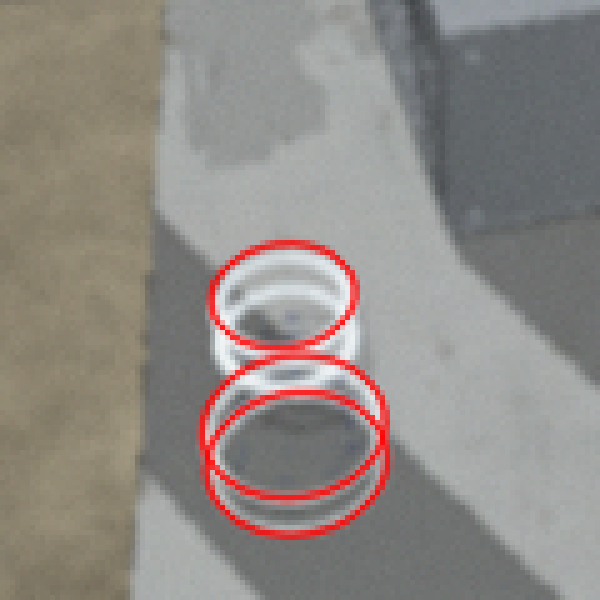

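The overlay of a cup nested 25 mm higher matches the picture at side-crop (285,290) and (295,430). The cups are nested square, so the flap is next.

```bash
cat >> h.py <<'E'
O=np.array([.5728,-.0482,0]);ux=U(yaw)@[1,0,0];uz=np.array([0,0,1.])
H=O+.06*ux+.138*uz
def arc(th,r=.158,dz=.008,off=.0025):
    a=np.radians(th)
    return H+r*(-ux*np.cos(a)+uz*np.sin(a))+off*(ux*np.sin(a)+uz*np.cos(a))-[0,0,dz]
E
python3 - <<'E'
from h import *
import cv2
R=tool(90)
arm.move_to(arc(0)+[0,0,.09],R)
arm.move_l(arc(0),feed=.12)
print(arm.current_force())
arm.grip(.02);print(arm.current_width(),arm.current_force())
for th in (5,10,20,30):
    arm.move_l(arc(th),R,feed=.08);print(th,np.round(arm.current_force(),1),arm.current_width())
print(arm.current_t())
cv2.imwrite("pics/s5.png",arm.snapshot("side")[100:300,220:460,::-1].repeat(3,0).repeat(3,1))
cv2.imwrite("pics/w5.png",arm.snapshot("wrist")[:,:,::-1])
E
```

```text
[-0.50364769  0.34917013  0.45285475]
0.029440331285327758 [ 0.01081447 -4.98495125 -0.95809853]
5 [ 0.1 -5.4  0.6] 0.029460876514155583
10 [ 1.4 -6.1 -1.2] 0.029430604565675613
20 [ 1.6 -6.   0.3] 0.02977944608502196
30 [ 3.2 -5.7 -0.5] 0.029428988001622688
17.4833
```

View pics/s5.png

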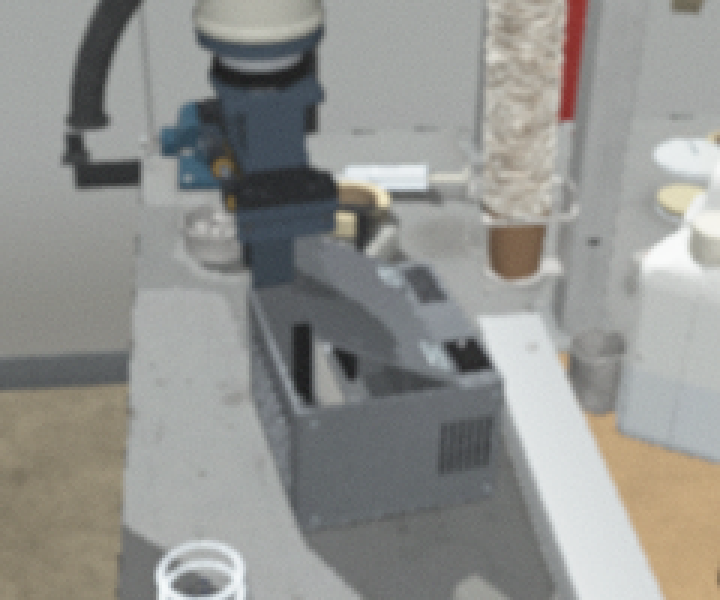

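View pics/w5.png

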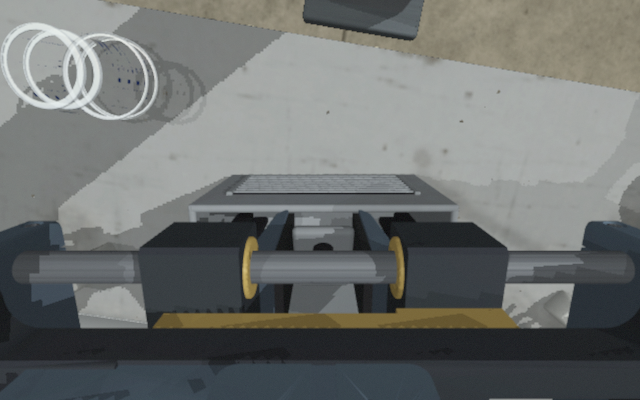

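The side view shows the flap rising about 30° with the tongue gripped, and the forces are small. I'll carry on with the swing.

```bash
python3 - <<'E'
from h import *
import cv2
R=tool(90)
for th in (42,54,66,78,90,100):
    arm.move_l(arc(th),R,feed=.1);f=arm.current_force();print(th,np.round(f,1))
    if np.linalg.norm(f)>40:break
arm.grip(.06);print(arm.current_width())
arm.move_l(arc(100)+[0,0,.07],feed=.15)
arm.move_l(arc(100)-ux*.2+[0,0,.07],feed=.3)
print(arm.current_t(),arm.current_ee_pos())
cv2.imwrite("pics/s6.png",arm.snapshot("side")[80:280,220:460,::-1].repeat(3,0).repeat(3,1))
c=arm.get_calibration("wrist");np.savez("w6.npz",K=c["intrinsics"],T=c["cam_to_world"])
cv2.imwrite("pics/w6.png",arm.snapshot("wrist")[:,:,::-1])
E
```

```text
42 [ 2.5 -6.7 -1. ]
54 [ 1.3 -6.9  0.5]
66 [-0.4 -5.7  2.8]
78 [-0.5 -5.2  4.4]
90 [ 0.6 -4.8  9.5]
100 [ 2.6 -3.1 12.7]
0.05980628624936932
22.5 [ 0.46462344 -0.06543824  0.3548368 ]
```

View pics/s6.png

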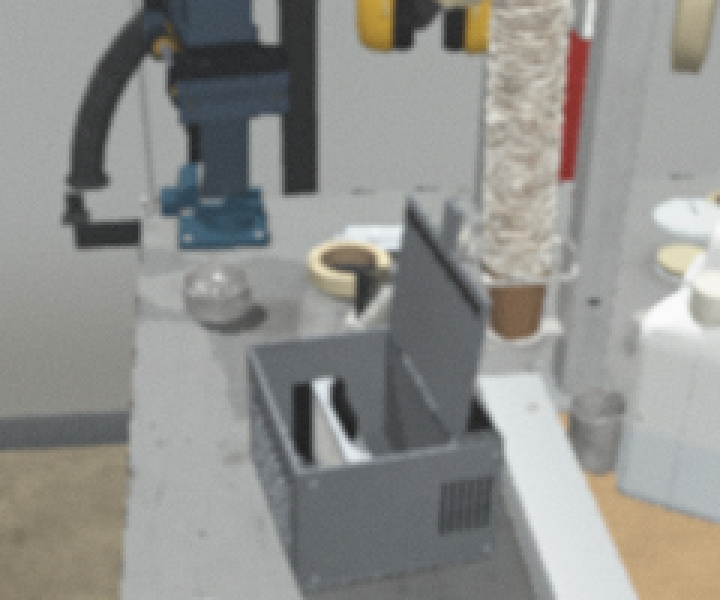

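View pics/w6.png

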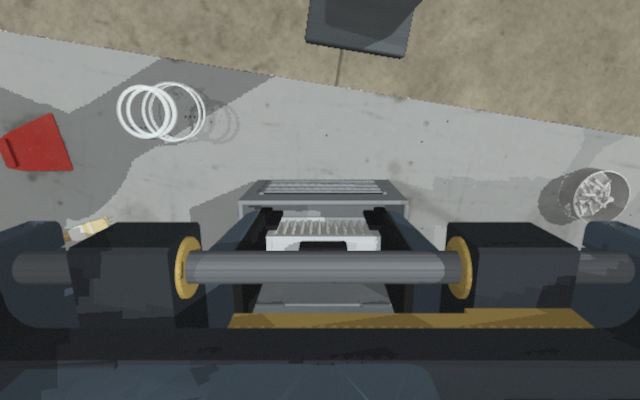

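The flap stands open, leaning slightly back. The cassette shows at wrist (323,238), with the tab at (323,245). I'll project the predicted geometry to check where the tab is.

```bash
python3 - <<'E'
from h import *
import cv2
d=np.load("w6.npz");c=dict(intrinsics=d["K"],cam_to_world=d["T"])
im=cv2.imread("pics/w6.png");im=cv2.resize(im[170:320,220:420],None,fx=4,fy=4,interpolation=3)
uy=U(yaw)@[0,1,0]
def box(x0,x1,y,z,col):
    pts=[proj("",O+a*ux+b*uy+[0,0,z],c) for a,b in((x0,-y),(x1,-y),(x1,y),(x0,y))]
    pts=(np.array(pts)-[220,170]+.5)*4-.5
    cv2.polylines(im,[np.round(pts).astype(np.int32)],True,col,1)
box(-.015,-.005,.03,.132,(0,0,255));box(-.02,0,.075,.106,(0,255,0));box(-.07,.058,.094,.138,(255,0,0))
cv2.imwrite("pics/w6o.png",im)
for th in (90,):
  for j in (0,):
    pass
print(arm.solve_ik(O-.01*ux+[0,0,.109],tool(90)))
E
```

```text
[-1.11059461e+01  3.06304109e+01  9.24204418e+01 -2.54444375e-14
  5.69491473e+01 -1.10105946e+02]
```

View pics/w6o.png

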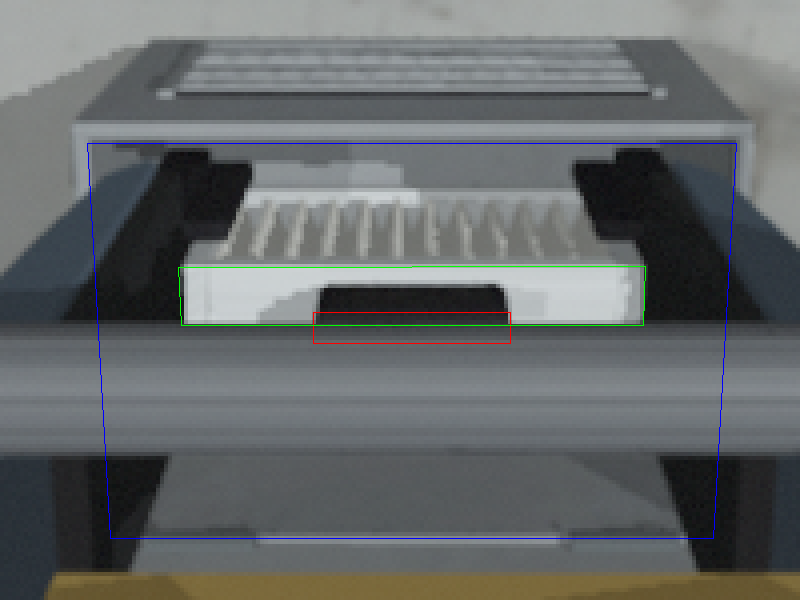

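```bash
python3 - <<'E'
from h import *
import cv2
R=tool(90);P=O-.010*ux
arm.grip(.0915)
arm.move_l(P+[0,0,.3],R,feed=.25)
arm.move_l(P+[0,0,.109],R,feed=.12)
print(np.round(arm.current_force(),1))
arm.grip(.045);print(arm.current_width(),np.round(arm.current_force(),1))
for z in (.12,.16,.2):
    arm.move_l(P+[0,0,z],R,feed=.08);print(z,np.round(arm.current_force(),1),arm.current_width())
arm.move_l(P+[0,0,.30],R,feed=.15)
print(np.round(arm.current_force(),1),arm.current_width(),arm.current_t())
cv2.imwrite("pics/s7.png",arm.snapshot("side")[80:280,220:460,::-1].repeat(3,0).repeat(3,1))
cv2.imwrite("pics/w7.png",arm.snapshot("wrist")[:,:,::-1])
E
```

```text
[-0.3  0.4 -0.7]
0.059790499413286825 [ 0.9 -0.6  1. ]
0.12 [-0.6 -0.7 -1.3] 0.05986061746342918
0.16 [ 0.8  0.4 -1.3] 0.05958357615776876
0.2 [ 0.   0.5 -1.8] 0.05960395752853252
[ 0.8  0.7 -2.1] 0.05954673129426357 28.5917
```

View pics/s7.png

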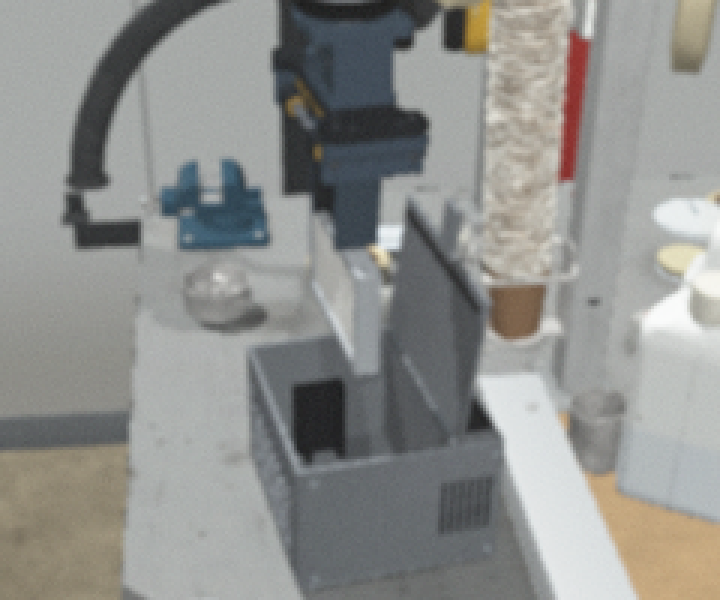

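View pics/w7.png

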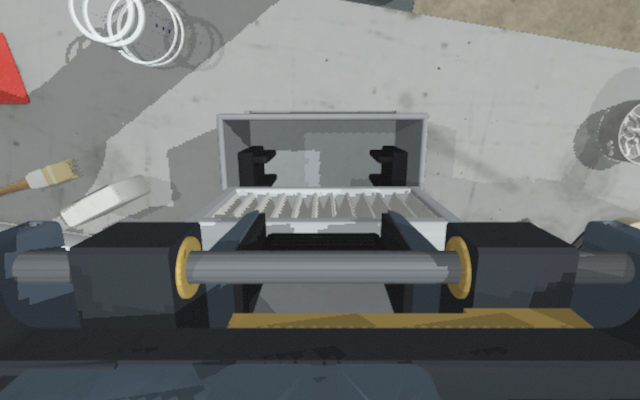

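The cassette is clear of the well and upright in the grip. Now I'll take it to the inspection pose on the left, squared to the bench.

```bash
python3 - <<'E'
from h import *
import cv2
P=O-.010*ux
arm.move_l(P+[-.08,0,.33],tool(90),feed=.15)
arm.move_l([.47,.26,.33],tool(90,0),feed=.2)
arm.sleep(.5)
p=arm.current_ee_pos();print(p,np.round(arm.current_tool_rot(),4).tolist(),arm.current_width(),arm.current_t())
im=arm.snapshot("side")[:,:,::-1].copy();t=arm.snapshot("top")[:,:,::-1].copy();w=arm.snapshot("wrist")[:,:,::-1].copy()
for n,I in(("side",im),("top",t),("wrist",w)):
  for z in (-.003,-.093):
    q=np.array([proj(n,p+[a,b,z]) for a,b in((-.01,-.075),(.01,-.075),(.01,.075),(-.01,.075))])
    cv2.polylines(I,[np.round(q*8).astype(np.int32)],True,(0,0,255),1,cv2.LINE_AA,3)
    print(n,np.round(q).astype(int).tolist())
cv2.imwrite("pics/s8.png",cv2.resize(im[60:260,200:440],None,fx=3,fy=3,interpolation=3))
cv2.imwrite("pics/t8.png",cv2.resize(t[130:280,120:420],None,fx=2.6,fy=2.6,interpolation=3))
cv2.imwrite("pics/w8.png",w);cv2.imwrite("pics/s8full.png",im)
E
```

```text
[0.46999681 0.2599448  0.3300024 ] [[-1.0, 0.0, -0.0], [0.0, 1.0, -0.0], [0.0, -0.0, -1.0]] 0.059928556396225005 31.6083
side [[289, 110], [296, 110], [294, 93], [288, 93]]
side [[290, 140], [297, 139], [295, 120], [289, 120]]
top [[246, 231], [246, 224], [192, 225], [192, 232]]
top [[251, 232], [251, 225], [201, 226], [201, 233]]
wrist [[179, 223], [183, 258], [461, 258], [465, 223]]
wrist [[226, 186], [227, 211], [417, 211], [419, 186]]
```

View pics/s8.png

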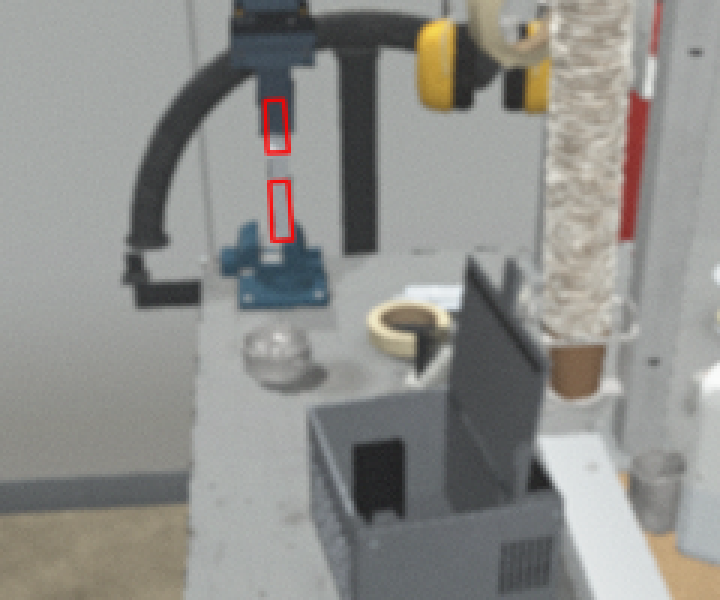

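View pics/t8.png

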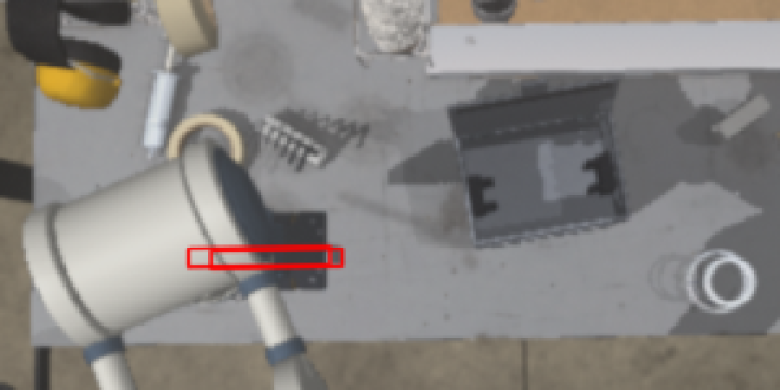

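View pics/w8.png

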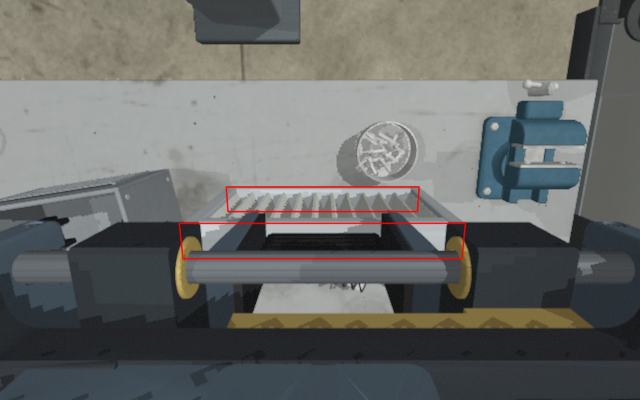

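View pics/s8full.png

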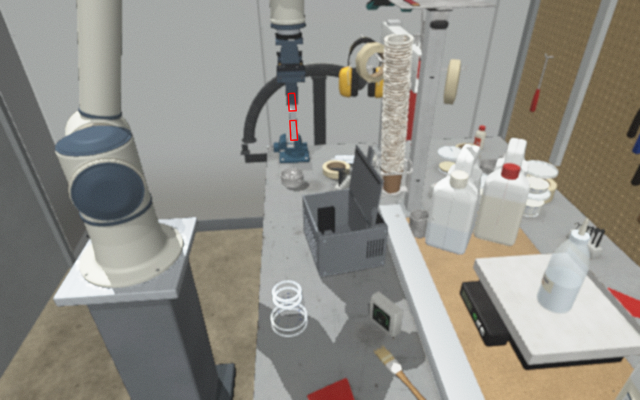

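```bash
python3 - <<'E'
from h import *
import cv2
I=arm.snapshot("wrist")[:,:,::-1]
cv2.imwrite("pics/w9.png",cv2.resize(I[165:265,160:480],None,fx=2.5,fy=5,interpolation=3))
J=arm.snapshot("side")[:,:,::-1]
cv2.imwrite("pics/s9.png",cv2.resize(J[80:150,260:330],None,fx=8,fy=8,interpolation=3))
p=arm.current_ee_pos()
for t in(-5,0,5):
  a=np.radians(t);g=p+[0,0,.010]
  print(t,[np.round(proj("wrist",g+[x*np.cos(a)+z*np.sin(a),0,-x*np.sin(a)+z*np.cos(a)]),1).tolist() for x,z in((-.01,-.103),(-.01,-.013))])
E
```

```text
-5 [[322.3, 197.5], [322.0, 224.4]]
0 [[322.3, 186.4], [322.0, 222.7]]
5 [[322.3, 175.4], [322.0, 221.3]]
```

View pics/w9.png

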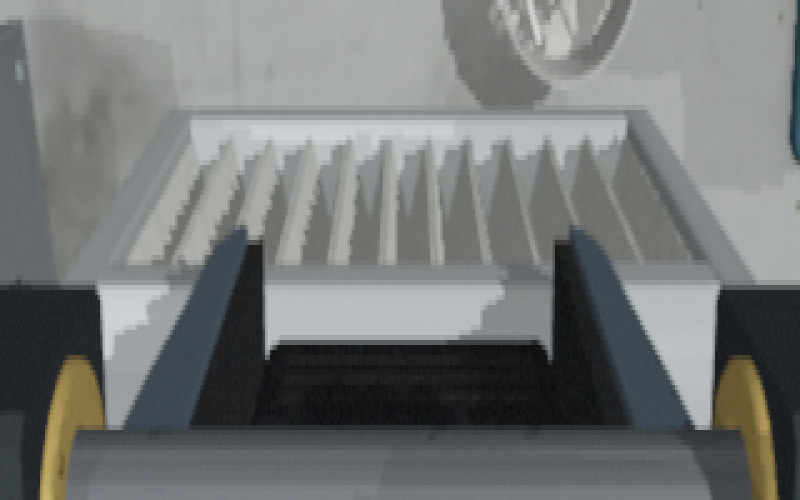

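View pics/s9.png

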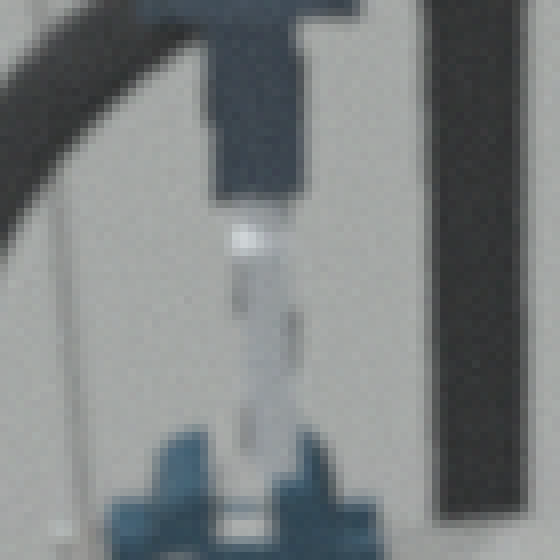

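```bash
python3 - <<'E'
from h import *
print(arm.current_width(),np.round(arm.current_force(),1),arm.current_t())
arm.sign_off()
E
```

```text
0.05965204753915806 [-0.6  0.2 -1.9] 31.8583
the job is handed in; nothing more can be done
```

The job is done and handed in at 31.9 s, well inside the 67 s limit. The rig reports no verdict, so what follows rests on my own checks.

- **Cups:** I nested the top cup squarely over the bench cup and pressed it home. It went solid at about 18 N, then I let go. In the side picture a drawn outline of a cup 25 mm higher matches it.
- **Flap:** I swung it up by the tongue to about 100°, leaning slightly back, and released it. It was still open in the last pictures.
- **Cassette:** I drew it straight up by its tab and am still holding it. Its position is (0.47, 0.26), about 32 cm from the unit's middle.
    - **Height:** the lower edge is about 0.237 m above the bench.
    - **Attitude:** it is less than 1° off upright in the wrist view. The tool is square to the front edge, which I measured within about 0.3°.
- **Other items:** the arm did not go near the screw tin, thermometer or hex-key stand. They look unmoved in the pictures, though I did not measure them.

None of the checks failed. One small disagreement: the cup seated about 4 mm lower in the tool's travel than I calculated, probably because it sat slightly differently in the grip. The picture still showed it fully nested.

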